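# Lock the drying arm with its loop pin

## Task

Lock the wooden drying arm onto its bracket: take the slim red-handled pin from its wooden stand and push it down through the brass-mouthed hole in the square shaft until its flange rests on the brass, with its open loop pointing out past the shaft's free end. Then press the loop down until its spring snaps it over the shaft end, let go, and leave the thick blue pin standing in its own stand.

Things in the scene. Friction and masses are not known exactly. Their poses are not given: they have to be found in the camera images.
- pin: Red-handled steel pin upright in a stand 70 mm high. Origin: on its axis, underside of flange; z up; hinged wire loop on -x side. Shank 12 mm thick, pointed, to z = -62. Flange 38 mm across, z 0 to 6. Handle 24 (x) by 12 (y: grip this way), z 6 to 46: grip with fingertips above z = 12. Loop hinge along y at x = -10, z = 4; arms at y = +-24; red tab 26 wide (y), 56 to 72 mm from hinge. 0.15 kg.
- loop (a joint): Red pin's loop angle, rad: 0 = open, held by its spring towards the pin's -x, 25 degrees above level (tab 51 to 65 mm out from the hinge, 24 to 30 mm above it); grows swinging down; 2.0 = shut, hanging straight down. Over-centre spring: below 0.55 (6 degrees under level) it springs back open, beyond it snaps shut. Pressing the tab (under 2 N) straight down to 20 mm below the hinge does it.
- bracket: Fixed grey bracket with yellow hub, wooden arm and 30 mm square steel shaft, free end towards its -x. Origin on the counter below the shaft's vertical hole, z up. Hole 18 mm wide, flared brass mouth on top (38 mm outside, 32 inside, rim z = 122). Shaft z 80 to 110, end at x = -18; hub (radius 28) from x = +30. Pin seated: flange on the rim, pin origin z = 122, pin x along bracket x.
- blue_pin: Bystander of the same form as the red pin (same origin and axes, loop on -x side), with a blue handle and a shank 24 mm thick, too thick for the hole; upright in a similar stand. Leave it there.
Not all that is in view belongs to the job. Leave any pink look-alike of the pin alone.

How it is judged:
On the way, in this order (a step that is already met when the one before it is completed fails the run):
1. the red pin is through the hole, its flange on the brass mouth, its loop still open (horizontal distance between pin and bracket below 0.012 m and z of pin in the frame of bracket between 0.112 and 0.13 m and angle between pin's own z axis and vertical below 0.175 rad and angle between the x axis of pin and the x axis of bracket, either way round below 0.45 rad and value of joint loop below 0.5 rad), for 0.2 s.
2. the loop has snapped shut over the shaft end (horizontal distance between pin and bracket below 0.012 m and z of pin in the frame of bracket between 0.112 and 0.13 m and angle between pin's own z axis and vertical below 0.175 rad and angle between the x axis of pin and the x axis of bracket, either way round below 0.45 rad and value of joint loop above 1.7 rad), for 0.2 s.
At the end, for the whole second after the job is handed in: Red pin released and at rest, upright (10 degrees) in the bracket's hole, within 12 mm of its axis, flange within 8 mm of the brass rim, x axis within 25 degrees of the bracket's; loop shut (joint above 1.7) over the shaft end; blue pin moved under 30 mm and upright (20 degrees) (all of step 2 and linear speed of pin below 0.02 m/s and not (distance of blue_pin from where it was at the start of the episode above 0.03 m or angle between blue_pin's own z axis and vertical above 0.35 rad)); the robot touches nothing.
It fails at once if the blue pin is moved more than 30 mm or tipped more than 20 degrees (distance of blue_pin from where it was at the start of the episode above 0.03 m or angle between blue_pin's own z axis and vertical above 0.35 rad).
It also fails if it takes over 43 s, if anything falls off the work surface, if the arm or the gripper's body presses on something with over 40 N, if the wrist force passes 120 N, or if a joint passes its speed limit or range.

## Robot

A 6-joint arm with a two-finger parallel gripper is mounted at the origin on the work surface. World frame = base frame: x ahead of the robot, y to its left, z up, the work surface at z = 0. Lengths are in m, angles in rad, forces in N, time in s.
With the tool pointing down it reaches from about 0.325 to 0.775 m from the base axis. Payload 9.3 kg.
Tool frame: the origin (TCP) lies between the finger pads; the fingertips stand 25 mm ahead of it and the grasp point (between the pads) lies 6 mm ahead of it (arm.tcp_to_tips is the distance from the TCP to the fingertips, in m); z points along the fingers, y is the line along which they close (so a half turn about z gives the same grasp; the last joint's range is limited). The gripper opens to 85 mm and grips with 20 to 120 N. Pads are 22 mm wide; open, the fingers measure 114 mm over their backs; the gripper's body (76 mm by 85 mm) begins 54 mm behind the grasp point. The pads swing forward as they close: fully open they stand 13 mm farther back than shut.
Start: joints at [-1.404, 0.259, 0.021, 1.334, 0, 1.418], TCP at [0.173, -0.522, 0.256] pointing down, gripper open.
Joint ranges: [-3.04, 3.04], [-0.91, 1.82], [-1.04, 1.36], [-1.92, 1.95], [-1.52, 1.45], [-3.14, 3.14]. Speed limits (rad/s): [2.22, 2.22, 2.79, 3.14, 3.14, 3.14].

## Interface

Orientations are given as [roll, pitch, yaw] about the fixed x, y, z axes, in that order (R = Rz(yaw) Ry(pitch) Rx(roll)).
In Python, from rig import sensors, imaging, sign_off, arm gives the robot as it stands. The module is installed in compiled form; this text tells all that it offers.
- The arm moves only by the tool drive_tool, never from a script. Its argument "deltas" is a list that holds one entry, the list of rows, each a list of 7 numbers: the shift along the tool's x, y, z in units of 0.8 m (1.0 is 0.8 m), then the turn, a rotation vector about the tool's x, y, z in units of 180 degrees (1.0 is 180 degrees), then the opening, from 0 (shut) to 1 (fully open). A call has 1 to 12 rows; each row is the pose to reach, as a shift and turn from the pose commanded when the call began, along the tool's axes at that moment, turning the shorter way round; what a row does not reach only later rows make up. A row lasts 1/8 s, in which the tool goes at most 62.5 mm and 10.7 degrees, less where a joint would pass 70% of its speed; a pose out of reach is approached as far as the arm can. A call with a number of a shift or a turn outside -1 to 1 is refused whole. A call with a gripper value outside its range is refused whole. The fingers move at their own pace and stop on an object; "squeeze" is the grip in N (left out, the last holds). Time passes only in rows, so rows that repeat a pose let the fingers close. It gives the time, the measured TCP pose, the force, the opening and the grip force at its end, in the units of the state.
- sensors.observe(): the state, without advancing time (a new reading comes with each control period).
- imaging.get_image(name): name is "scene" or "top"; returns a dict with "frame" (420x560x3 uint8, red, green, blue), "intrinsics" (3x3 intrinsics, pixels), "R" (3x3) and "t" (3): a world point X has camera coordinates R X + t. Camera axes: x right, y down, z forward; pixel columns grow to the right and rows downward; lengths in m; the calibration is good to about 2 mm. A picture is of the moment at which its call begins. There is no depth.
- sign_off(): hands the job in; it is judged then, once.
The state is a dict: "clock": time; "joint_positions": joint angles; "dq": joint speeds; "tau": joint torques, N m; "ee_pos": TCP position; "tool_rot": TCP orientation; "ft_force": force on the tool from outside, world axes, zero at the start; "moment": the same for the moment, N m; "gripper_width": opening from 0.0 (shut) to 1.0 (fully open); "grip_force": force on a finger pad.
Only numpy, scipy, OpenCV 4.12 (cv2) and the standard library are available. Lean on these libraries where they do the work, as an engineer would, in place of code of your own. Each camera call takes 0.05 s, during which the arm holds its last target. There are 200 camera calls.

## Working session

There is one attempt and no reset: what is moved stays moved. The work goes in short steps, Python scripts to look and compute and a tool call to move; the robot and the scene stay as the last step left them, time stands still between calls to the robot, and variables do not carry over. Pictures are saved under pics/ and viewed, at most 10 in all, crops included, and the job is handed in when it is done.

Besides the shell and the picture viewer there is one more tool, called after ">>>" in YAML: its name, and indented under it one key for each argument. drive_tool: Moves the arm, as the interface text tells. Shifts and turns lie within -1 to 1; 1 stands for 0.8 m of shift or 180 degrees of turn. Its arguments: {"type":"object","properties":{"deltas":{"type":"array"},"squeeze":{"type":"number"}},"required":["deltas"]}

```bash
mkdir -p pics; python3 - <<'E'
from rig import sensors, imaging
import cv2,numpy as np,pickle
d={}
for n in("scene","top"):
    i=imaging.get_image(n);d[n]=i;cv2.imwrite(f"pics/{n}0.png",cv2.cvtColor(i["frame"],cv2.COLOR_RGB2BGR))
    print(n,i["intrinsics"],-i["R"].T@i["t"],i["R"])
pickle.dump(d,open("d0.pkl","wb"))
print(sensors.observe())
E
```

```text
scene [[517.03671359   0.         277.70509179]
 [  0.         517.03671359 210.16907362]
 [  0.           0.           1.        ]] [1.15184445 0.20382475 0.68634254] [[-0.44082208  0.89750216  0.01287522]
 [ 0.55895942  0.28570847 -0.77841829]
 [-0.70231066 -0.33594725 -0.62761389]]
top [[404.61045238   0.         278.46987204]
 [  0.         404.61045238 214.34660816]
 [  0.           0.           1.        ]] [ 0.43098885 -0.10142009  0.87681438] [[ 0.02256873 -0.99887084  0.04180556]
 [-0.99652526 -0.02582983 -0.07918475]
 [ 0.08017517 -0.0398732  -0.99598297]]
{'clock': 0.1, 'joint_positions': array([-1.40360171e+00,  2.59148223e-01,  2.07999589e-02,  1.33371176e+00,
       -1.09946667e-05,  1.41821638e+00]), 'dq': array([ 4.85045245e-05, -2.49748506e-03, -7.48429120e-04, -3.82023479e-04,
        8.55346265e-04, -6.83091053e-04]), 'tau': array([ 4.43206533e-03, -5.56694019e+01,  3.45068300e+01,  1.17055626e-02,
       -1.90812470e-04, -1.37692876e-06]), 'ee_pos': array([ 0.17285647, -0.52187679,  0.25570508]), 'tool_rot': array([-3.14034197e+00, -1.81200778e-04,  3.19774454e-01]), 'ft_force': array([-0.03460795,  0.98343735,  0.4597681 ]), 'moment': array([ 0.03010805,  0.03577696, -0.02371311]), 'grip_force': 0.0, 'gripper_width': 1.0004876856288367}
```

View pics/scene0.png

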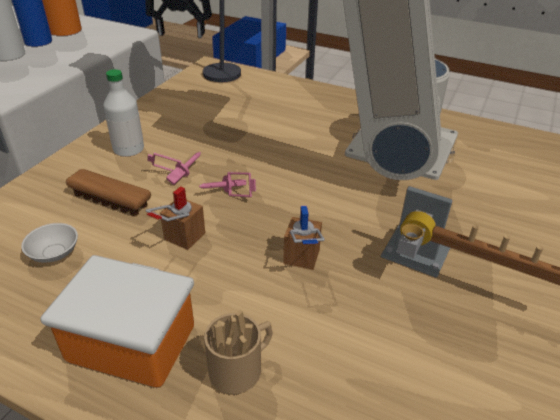

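View pics/top0.png

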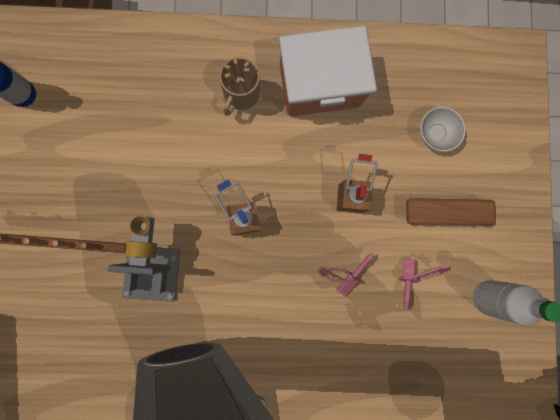

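The scene view shows the red pin at about (180,200), the blue pin at (304,220) and the brass hole at (412,232). In the top view they are at (360,192), (241,215) and (140,226). The pink look-alikes lie flat. I'll zoom in on these parts.

```bash
python3 - <<'E'
import cv2,pickle,numpy as np
d=pickle.load(open("d0.pkl","rb"))
def c(n,u,v,w=66,h=50,s=6):
    f=cv2.cvtColor(d[n]["frame"],cv2.COLOR_RGB2BGR)[v:v+h,u:u+w]
    o=cv2.resize(f,None,fx=s,fy=s,interpolation=cv2.INTER_CUBIC)
    for k in range(0,w,10): cv2.putText(o,str(u+k),(k*s,8),0,.3,(0,0,0),1);cv2.line(o,(k*s,0),(k*s,4),(0,0,0))
    for k in range(0,h,10): cv2.putText(o,str(v+k),(0,k*s+4),0,.3,(0,0,0),1)
    return o
a=np.vstack([np.hstack([c("top",325,150),c("scene",145,182)]),np.hstack([c("top",110,205),c("scene",385,205)])])
cv2.imwrite("pics/crop.png",a);print(a.shape)
E
```

```text
(600, 792, 3)
```

View pics/crop.png

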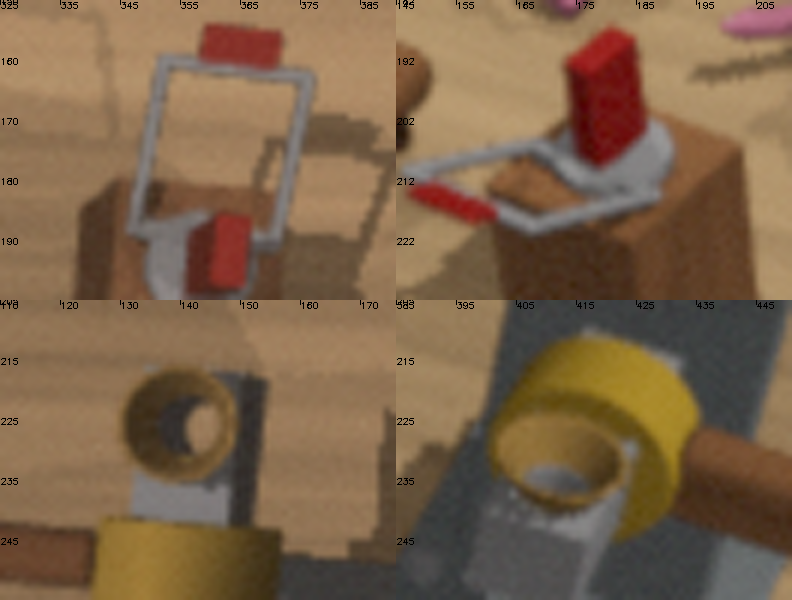

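```bash
cat >h.py <<'E'
import numpy as np,cv2
def ray(i,u,v):
    r=i["R"].T@np.linalg.inv(i["intrinsics"])@[u,v,1]
    return -i["R"].T@i["t"],r
def onz(i,u,v,z):
    o,r=ray(i,u,v);return o+r*(z-o[2])/r[2]
def tri(i,p,j,q):
    a,r=ray(i,*p);b,s=ray(j,*q)
    k=np.linalg.lstsq(np.c_[r,-s],b-a,rcond=None)[0]
    P,Q=a+k[0]*r,b+k[1]*s
    return (P+Q)/2,np.linalg.norm(P-Q)
E
python3 - <<'E'
import pickle;from h import *
np.set_printoptions(precision=4,suppress=True)
d=pickle.load(open("d0.pkl","rb"));T,S=d["top"],d["scene"]
print("handle top",tri(T,(363.5,192),S,(179.3,190)),onz(T,363.5,192,.116),onz(S,179.3,190,.116))
print("tab",tri(T,(365.2,157.5),S,(154.8,215.3)),onz(T,365.2,157.5,.101))
print("hinge", onz(T,347.5,188.5,.074),onz(T,371.5,190.5,.074))
print("rim",tri(T,(139.8,225.7),S,(411.8,231.2)),onz(T,139.8,225.7,.122),onz(S,411.8,231.2,.122))
a,b=onz(T,126.3,241.2,.095),onz(T,156.7,243.3,.095);print("hub",a,b,(a+b)/2)
# red masks
for n in(T,S):
    f=cv2.cvtColor(n["frame"],cv2.COLOR_RGB2HSV);m=(((f[...,0]<6)|(f[...,0]>174))&(f[...,1]>170)).astype(np.uint8)
    k,l,st,c=cv2.connectedComponentsWithStats(m)
    for q in range(1,k):
        if st[q,4]>15: print(st[q],c[q])
E
```

```text
handle top (array([ 0.5392, -0.2934,  0.1123]), np.float64(0.0026671929695371703)) [ 0.5393 -0.2937  0.116 ] [ 0.543  -0.2887  0.116 ]
tab (array([ 0.6091, -0.2991,  0.1008]), np.float64(0.003073656734705178)) [ 0.6099 -0.3004  0.101 ]
hinge [ 0.5515 -0.2717  0.074 ] [ 0.5488 -0.3206  0.074 ]
rim (array([0.4643, 0.1246, 0.1183]), np.float64(8.121985370393884e-05)) [0.4641 0.1235 0.122 ] [0.4688 0.1251 0.122 ]
hub [0.4353 0.1554 0.095 ] [0.4326 0.0981 0.095 ] [0.4339 0.1268 0.095 ]
[359 155  12   5  51] [364.6667 157.098 ]
[358 186   9  12  68] [362.3088 191.4118]
[174 187  12  22 203] [179.5714 197.3941]
[148 213  13   6  41] [154.0732 215.4878]
```

```bash
cat >>h.py <<'E'
from scipy.spatial.transform import Rotation as Ro
def proj(i,X):
    p=i["intrinsics"]@(i["R"]@np.array(X)+i["t"]);return p[:2]/p[2]
def delta(p,rpy):
    "deltas from present pose (as measured) to p, rpy"
    from rig import sensors
    s=sensors.observe();A=Ro.from_euler("xyz",s["tool_rot"]);B=Ro.from_euler("xyz",rpy)
    return np.r_[A.inv().apply(np.array(p)-s["ee_pos"])/.8,(A.inv()*B).as_rotvec()/np.pi].round(4)
E
python3 - <<'E'
import pickle;from h import *
np.set_printoptions(precision=4,suppress=True)
d=pickle.load(open("d0.pkl","rb"));T,S=d["top"],d["scene"]
for i in(T,S):print(proj(i,(.173,-.522,.256)),proj(i,(0,0,0)))
print("bottle",tri(T,(555,312),S,(114,75)),"bottlebase",onz(S,126,150,0))
Y=np.radians(176)
print(delta((.30,-.45,.33),(np.pi,0,Y)),delta((.54,-.295,.20),(np.pi,0,Y)))
E
```

```text
[534.1997 423.1792] [206.8793 454.9246]
[180.6682  29.6199] [402.5939 143.8463]
bottle (array([ 0.3291, -0.6058,  0.19  ]), np.float64(0.005407381017418204)) bottlebase [ 0.3421 -0.5989  0.    ]
[ 0.1791 -0.0354 -0.0928 -0.     -0.0006 -0.876 ] [ 0.5248 -0.1249  0.0699 -0.     -0.0006 -0.876 ]
```

>>> drive_tool:
  deltas:
    - [[0,0,-0.093,0,0,-0.05,1],[0.09,-0.018,-0.093,0,-0.0006,-0.11,1],[0.179,-0.035,-0.093,0,-0.0006,-0.17,1],[0.24,-0.057,-0.07,0,-0.0006,-0.23,1],[0.3,-0.08,-0.04,0,-0.0006,-0.29,1],[0.37,-0.09,-0.02,0,-0.0006,-0.35,1],[0.44,-0.11,0.0,0,-0.0006,-0.41,1],[0.48,-0.12,0.02,0,-0.0006,-0.47,1],[0.5248,-0.1249,0.02,0,-0.0006,-0.53,1],[0.5248,-0.1249,0.02,0,-0.0006,-0.59,1],[0.5248,-0.1249,0.02,0,-0.0006,-0.65,1],[0.5248,-0.1249,0.02,0,-0.0006,-0.71,1]]

```text
clock: 1.6
ee_pos: [0.5401, -0.295, 0.2397]
tool_rot: [-3.14, -0.0, 2.546]
ft_force: [0.5, 0.3, 0.3]
gripper_width: 1.004
grip_force: 0.0
```

>>> drive_tool:
  deltas:
    - [[0,0,0,0,0,-0.055,1],[0,0,0,0,0,-0.11,1],[0,0,0,0,0,-0.166,1],[0,0,0,0,0,-0.166,1]]

```text
clock: 2.1
ee_pos: [0.5399, -0.2952, 0.2399]
tool_rot: [-3.141, -0.001, 3.06]
ft_force: [0.0, 0.8, -0.3]
gripper_width: 1.0
grip_force: 0.0
```

```bash
python3 - <<'E'
from h import *
from rig import imaging,sensors
np.set_printoptions(precision=4,suppress=True)
s=sensors.observe();print(s["clock"],s["ee_pos"],s["tool_rot"],s["joint_positions"])
T=imaging.get_image("top");cv2.imwrite("pics/t1.png",cv2.resize(cv2.cvtColor(T["frame"][120:240,100:260],cv2.COLOR_RGB2BGR),None,fx=5,fy=5,interpolation=cv2.INTER_CUBIC))
print(delta((.54,-.295,.111),(np.pi,0,np.radians(176))))
E
```

```text
2.1 [ 0.5399 -0.2952  0.2399] [-3.1405 -0.0008  3.0597] [-0.636   0.3763  0.152   1.3466 -0.0013 -0.5541]
[-0.0001  0.0005  0.1612 -0.0004 -0.0002 -0.0047]
```

>>> drive_tool:
  deltas:
    - [[0,0,0.07,0,0,-0.005,0.7],[0,0,0.12,0,0,-0.005,0.5],[0,0,0.15,0,0,-0.005,0.5],[0,0,0.161,0,0,-0.005,0.5],[0,0,0.161,0,0,-0.005,0.5],[0,0,0.161,0,0,-0.005,0.4]]
  squeeze: 40

```text
clock: 2.9
ee_pos: [0.5405, -0.2958, 0.1127]
tool_rot: [-3.139, 0.001, 3.076]
ft_force: [-0.2, 0.1, -0.2]
gripper_width: 0.403
grip_force: 0.0
```

```bash
python3 - <<'E'
from h import *
from rig import imaging,sensors
T=imaging.get_image("top")["frame"][110:230,310:390];S=imaging.get_image("scene")["frame"][145:265,130:210]
cv2.imwrite("pics/g1.png",cv2.resize(cv2.cvtColor(np.hstack([T,S]),cv2.COLOR_RGB2BGR),None,fx=5,fy=5,interpolation=cv2.INTER_CUBIC))
E
```

```text
(no output)
```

View pics/g1.png

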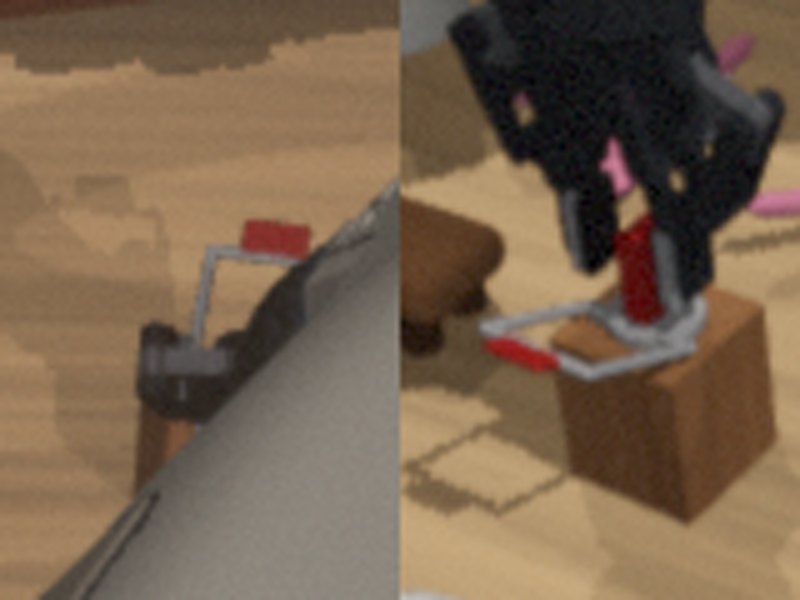

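The fingers straddle the red handle, with the right (+y) finger closer to it. I'll shift 3 mm towards +y and close.

>>> drive_tool:
  deltas:
    - [[0,0.004,0.001,0,0,0,0.3],[0,0.004,0.001,0,0,0,0.2],[0,0.004,0.001,0,0,0,0.1],[0,0.004,0.001,0,0,0,0],[0,0.004,0.001,0,0,0,0],[0,0.004,0.001,0,0,0,0]]
  squeeze: 60

```text
clock: 3.75
ee_pos: [0.5403, -0.2922, 0.1109]
tool_rot: [-3.14, 0.0, 3.077]
ft_force: [-1.1, 1.6, 5.1]
gripper_width: 0.131
grip_force: 59.3
```

>>> drive_tool:
  deltas:
    - [[0,0,-0.03,0,0,0,0],[0,0,-0.08,0,0,0,0],[0,0,-0.14,0,0,0,0],[0,0,-0.2,0,0,0,0],[0,0,-0.23,0,0,0,0],[0,0,-0.23,0,0,0,0]]

```text
clock: 4.5
ee_pos: [0.5407, -0.2924, 0.2957]
tool_rot: [-3.138, 0.002, 3.077]
ft_force: [0.1, -0.3, -2.2]
gripper_width: 0.13
grip_force: 58.8
```

```bash
python3 - <<'E'
from h import *
from rig import imaging,sensors
np.set_printoptions(precision=4,suppress=True)
s=sensors.observe();print(s)
S=imaging.get_image("scene")["frame"][60:210,120:320];
cv2.imwrite("pics/g2.png",cv2.resize(cv2.cvtColor(S,cv2.COLOR_RGB2BGR),None,fx=4,fy=4,interpolation=cv2.INTER_CUBIC))
print(delta((.465,.124,.27),(np.pi,0,np.radians(176))))
E
```

```text
{'clock': 4.5, 'joint_positions': array([-0.6315,  0.3646,  0.2745,  1.4774, -0.0015, -0.5665]), 'dq': array([-0.0013,  0.0257, -0.0719, -0.0347,  0.0006,  0.0017]), 'tau': array([  0.0442, -67.7384,  37.7372,   0.857 ,  -0.0072,   0.0006]), 'ee_pos': array([ 0.5407, -0.2924,  0.2957]), 'tool_rot': array([-3.1385,  0.002 ,  3.0765]), 'ft_force': array([ 0.1492, -0.2684, -2.2374]), 'moment': array([0.0024, 0.0085, 0.008 ]), 'grip_force': 58.78834426403046, 'gripper_width': 0.12986951709311806}
[ 0.1278  0.513   0.0292 -0.0005 -0.0001  0.0015]
```

View pics/g2.png

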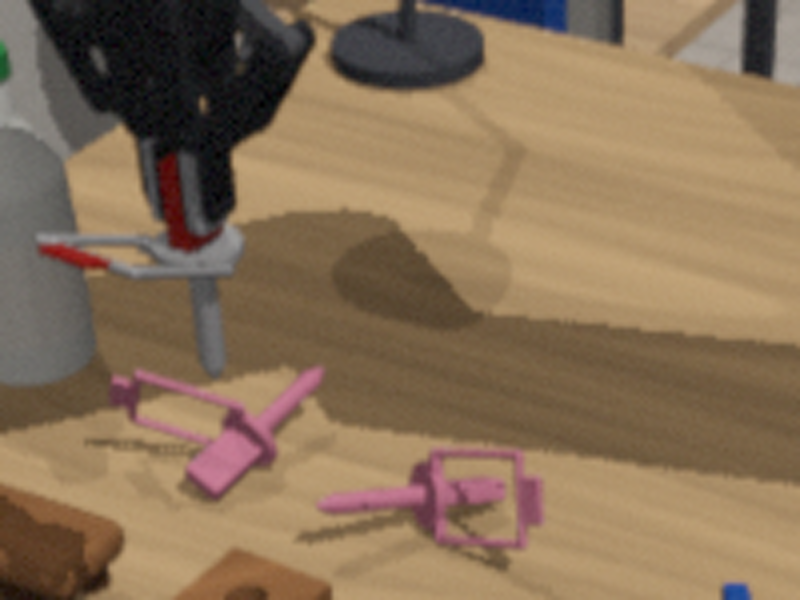

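The pin is held upright with its loop open. Next I carry it over the hole.

>>> drive_tool:
  deltas:
    - [[0.01,0.05,0,0,0,0,0],[0.03,0.12,0,0,0,0,0],[0.05,0.19,0,0,0,0,0],[0.065,0.26,0,0,0,0,0],[0.08,0.33,0,0,0,0,0],[0.1,0.4,0,0,0,0,0],[0.115,0.46,0,0,0,0,0],[0.1278,0.495,0.01,0,0,0,0],[0.1278,0.513,0.029,0,0,0.0015,0],[0.1278,0.513,0.029,0,0,0.0015,0],[0.1278,0.513,0.029,0,0,0.0015,0]]

```text
clock: 5.92
ee_pos: [0.4652, 0.1233, 0.2704]
tool_rot: [-3.14, -0.001, 3.071]
ft_force: [-0.7, -0.4, -1.2]
gripper_width: 0.134
grip_force: 58.9
```

```bash
python3 - <<'E'
from h import *
from rig import imaging,sensors
np.set_printoptions(precision=4,suppress=True)
s=sensors.observe();print(s["ee_pos"],s["tool_rot"])
T=imaging.get_image("top");S=imaging.get_image("scene")
# predicted pixels with pin axis at TCP: tip, flange underside, rim
for i in(T,S):
    e=s["ee_pos"];print([proj(i,e-[0,0,h]) for h in(.103,.041)],proj(i,(.465,.124,.122)))
t=T["frame"][135:260,90:190];q=S["frame"][150:275,360:460]
cv2.imwrite("pics/g3.png",cv2.resize(cv2.cvtColor(np.hstack([t,q]),cv2.COLOR_RGB2BGR),None,fx=4,fy=4,interpolation=cv2.INTER_CUBIC))
E
```

```text
[0.4652 0.1233 0.2704] [-3.1396 -0.0011  3.0711]
[array([132.0909, 223.7789]), array([119.5792, 221.5804])] [139.5584 225.2305]
[array([416.2657, 208.406 ]), array([423.5565, 176.9764])] [411.7678 229.6734]
```

View pics/g3.png

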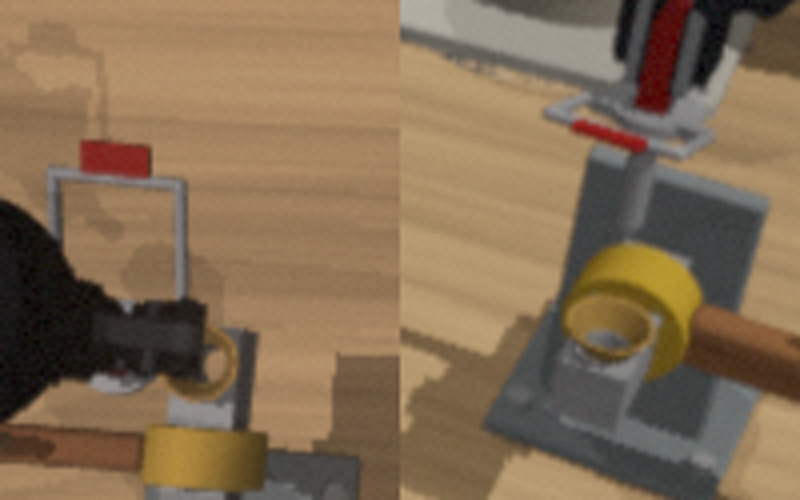

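>>> drive_tool:
  deltas:
    - [[-0.001,0.001,0.03,0,0,0,0],[-0.001,0.001,0.06,0,0,0,0],[-0.001,0.001,0.08,0,0,0,0],[-0.001,0.001,0.1,0,0,0,0],[-0.001,0.001,0.115,0,0,0,0],[-0.001,0.001,0.125,0,0,0,0],[-0.001,0.001,0.125,0,0,0,0]]

```text
clock: 6.9
ee_pos: [0.4656, 0.1245, 0.1706]
tool_rot: [-3.14, -0.001, 3.072]
ft_force: [0.2, -0.4, -2.2]
gripper_width: 0.126
grip_force: 58.9
```

>>> drive_tool:
  deltas:
    - [[0,0,0.002,0,0,0,0],[0,0,0.004,0,0,0,0],[0,0,0.006,0,0,0,0],[0,0,0.007,0,0,0,0],[0,0,0.007,0,0,0,0]]

```text
clock: 7.52
ee_pos: [0.4657, 0.1247, 0.1652]
tool_rot: [-3.14, -0.0, 3.072]
ft_force: [0.7, -0.1, -0.6]
gripper_width: 0.132
grip_force: 58.9
```

>>> drive_tool:
  deltas:
    - [[0,0,0.002,0,0,0,0],[0,0,0.003,0,0,0,0],[0,0,0.004,0,0,0,0],[0,0,0.004,0,0,0,0]]

```text
clock: 8.02
ee_pos: [0.4657, 0.1247, 0.1629]
tool_rot: [-3.14, 0.001, 3.072]
ft_force: [-3.8, -0.4, 7.1]
gripper_width: 0.127
grip_force: 60.5
```

```bash
python3 - <<'E'
from h import *
from rig import imaging,sensors
t=imaging.get_image("top")["frame"][135:260,90:190];q=imaging.get_image("scene")["frame"][150:275,360:460]
cv2.imwrite("pics/g4.png",cv2.resize(cv2.cvtColor(np.hstack([t,q]),cv2.COLOR_RGB2BGR),None,fx=4,fy=4,interpolation=cv2.INTER_CUBIC))
E
```

```text
(no output)
```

View pics/g4.png

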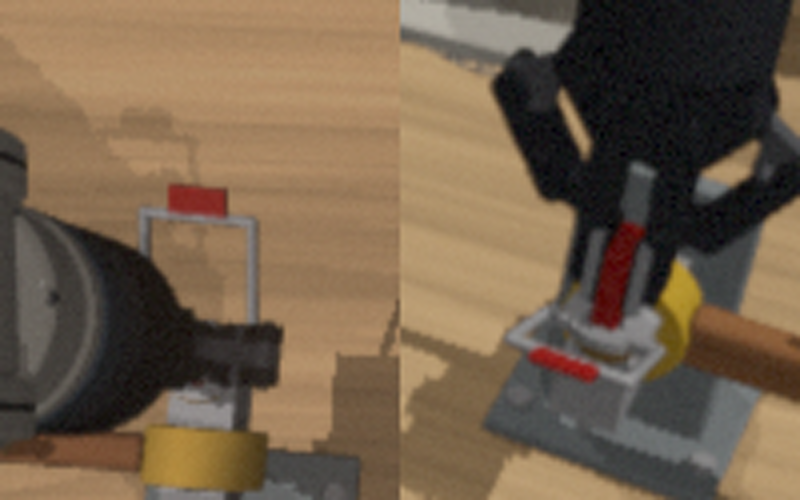

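The flange rests on the brass with the loop open over the free end. I'll release, lift and check.

>>> drive_tool:
  deltas:
    - [[0,0,0,0,0,0,0.2],[0,0,-0.001,0,0,0,0.35],[0,0,-0.001,0,0,0,0.45],[0,0,-0.001,0,0,0,0.45],[0,0,-0.02,0,0,0,0.45],[0,0,-0.05,0,0,0,0.45],[0,0,-0.09,0,0,0,0.45],[-0.05,0,-0.1,0,0,0,0.2],[-0.09,0,-0.1,0,0,0,0],[-0.09,0,-0.1,0,0,0,0],[-0.09,0,-0.1,0,0,0,0],[-0.09,0,-0.1,0,0,0,0]]

```text
clock: 9.62
ee_pos: [0.5368, 0.1199, 0.2422]
tool_rot: [-3.14, -0.0, 3.072]
ft_force: [-0.5, -0.2, 0.2]
gripper_width: 0.001
grip_force: 0.0
```

```bash
python3 - <<'E'
from h import *
from rig import imaging,sensors
np.set_printoptions(precision=4,suppress=True)
T=imaging.get_image("top");S=imaging.get_image("scene")
print(sensors.observe()["ee_pos"])
for i in(T,S):
    f=cv2.cvtColor(i["frame"],cv2.COLOR_RGB2HSV);m=(((f[...,0]<6)|(f[...,0]>174))&(f[...,1]>170)).astype(np.uint8)
    k,l,st,c=cv2.connectedComponentsWithStats(m)
    for q in range(1,k):
        if st[q,4]>15: print(st[q],c[q],onz(i,*c[q],.153))
    print("pred tab",proj(i,(.5335,.1200,.153)))
t=T["frame"][135:260,90:190];q=S["frame"][150:275,360:460]
cv2.imwrite("pics/g5.png",cv2.resize(cv2.cvtColor(np.hstack([t,q]),cv2.COLOR_RGB2BGR),None,fx=4,fy=4,interpolation=cv2.INTER_CUBIC))
print(delta((.5375,.1197,.127),(np.pi,0,np.radians(176))))
E
```

```text
[0.537  0.12   0.2424]
[132 181  14   7  75] [138.7067 184.3867] [0.5363 0.1198 0.153 ]
[129 217   8  13  76] [132.4211 223.1579] [0.467  0.1274 0.153 ]
pred tab [138.5346 185.9462]
[408 206  14  25 177] [414.5819 218.4972] [0.4734 0.1253 0.153 ]
[393 237  16   8  52] [400.3269 240.6923] [0.5363 0.1193 0.153 ]
pred tab [401.2496 239.7351]
[-0.0007 -0.0001  0.1442 -0.0005  0.      0.0001]
```

View pics/g5.png

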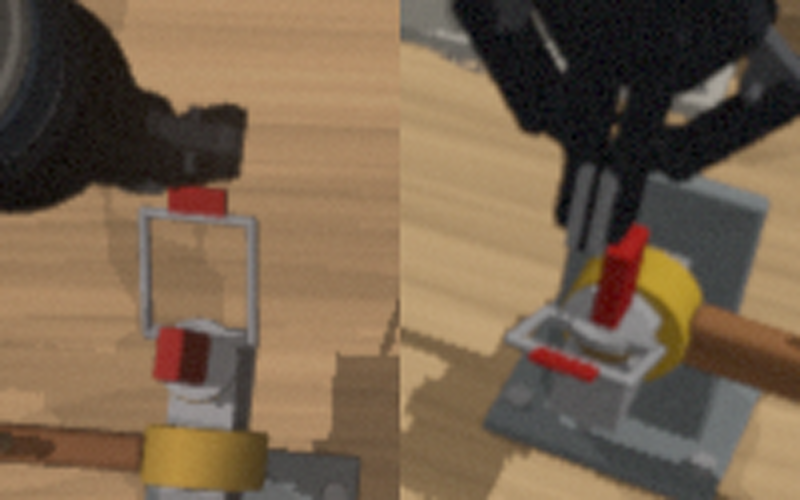

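The pin stands seated and free with its loop open, and the tab is at (0.536, 0.120). Next is the press.

>>> drive_tool:
  deltas:
    - [[-0.003,0,0.04,0,0,0,0],[-0.003,0,0.07,0,0,0,0],[-0.003,0,0.085,0,0,0,0],[-0.003,0,0.095,0,0,0,0],[-0.003,0,0.105,0,0,0,0],[-0.003,0,0.115,0,0,0,0],[-0.003,0,0.125,0,0,0,0],[-0.003,0,0.135,0,0,0,0],[-0.003,0,0.145,0,0,0,0],[-0.003,0,0.145,0,0,0,0]]

```text
clock: 10.98
ee_pos: [0.5396, 0.1194, 0.1253]
tool_rot: [-3.14, -0.001, 3.072]
ft_force: [0.3, -0.3, -0.4]
gripper_width: 0.002
grip_force: 0.0
```

>>> drive_tool:
  deltas:
    - [[-0.02,0,-0.01,0,0,0,0],[-0.04,0,-0.06,0,0,0,0],[-0.06,0,-0.12,0,0,0,0],[-0.06,0.05,-0.18,0,0,0,0],[-0.06,0.08,-0.18,0,0,0,0],[-0.06,0.08,-0.18,0,0,0,0]]

```text
clock: 11.72
ee_pos: [0.5923, 0.1816, 0.2703]
tool_rot: [-3.14, 0.001, 3.074]
ft_force: [-0.2, -0.2, -0.3]
gripper_width: -0.002
grip_force: 0.0
```

```bash
python3 - <<'E'
from h import *
from rig import imaging,sensors
T=imaging.get_image("top");S=imaging.get_image("scene")
t=T["frame"][135:260,90:190];q=S["frame"][150:275,360:460]
cv2.imwrite("pics/g6.png",cv2.resize(cv2.cvtColor(np.hstack([t,q]),cv2.COLOR_RGB2BGR),None,fx=4,fy=4,interpolation=cv2.INTER_CUBIC))
E
```

```text
(no output)
```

View pics/g6.png

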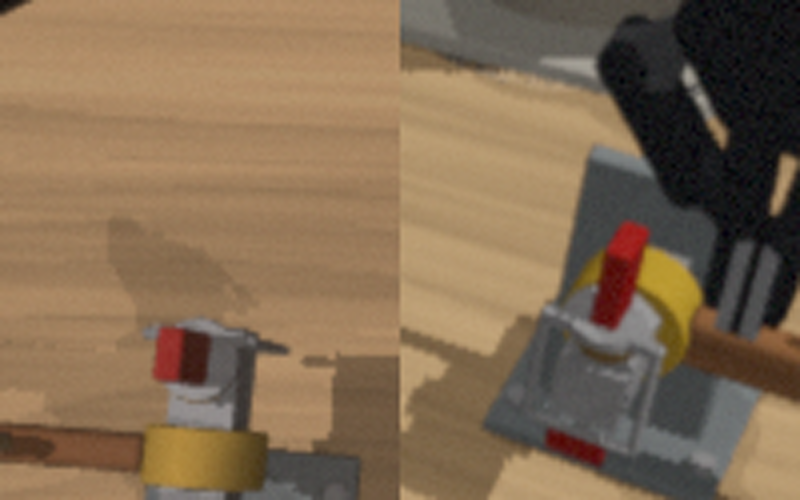

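The loop hangs straight down over the shaft end, the pin is upright and seated, and the gripper is clear.

```bash
python3 -c "
from rig import sign_off;print(sign_off())"
```

```text
the job is handed in; nothing more can be done
None
```

I handed the job in at about 12 s of the 43 s allowed, but `sign_off()` returned no verdict: the red pin is seated in the bracket hole with its loop snapped shut over the shaft end, the gripper is clear of it, and I never moved the blue pin.

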